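Shim the rocking mini-oven

ROBOT

A 6-joint arm with a two-finger parallel gripper is mounted at the origin on a cart in front of the work surface, level with it; the furniture and walls round the work are solid. World frame = base frame: x ahead of the robot, y to its left, z up, the work surface at z = 0. Lengths are in mm, angles in rad, forces in N, time in s.
With the tool pointing down it reaches from about 400 to 925 mm from the base axis. Payload 12.5 kg.
Tool frame: the origin (TCP) lies midway between the tips of the shut fingers; the grasp point (between the pads) lies 19 mm behind it (env.pinch_z is the z of the grasp point in the tool frame, in mm); z points along the fingers, y is the line along which they close (so a half turn about z gives the same grasp; the last joint's range is limited). The gripper opens to 95 mm and grips with 3 to 60 N. Pads are 20 mm wide; open, the fingers measure 119 mm over their backs; the gripper's body (75 mm by 180 mm) begins 59 mm behind the grasp point.
Start: joints at [1.139, 0.491, 1.559, -0, 1.092, -0.106], TCP at [200.025, 592.146, 214.661] pointing down, gripper open.
Joint ranges: [-3.1, 3.1], [-0.84, 2.19], [0.05, 2.79], [-1.13, 4.28], [0.06, 2.93], [-2.69, 2.69]. Speed limits (rad/s): [2.22, 2.22, 2.79, 3.14, 3.14, 3.14].

INTERFACE

Orientations are given as [roll, pitch, yaw] about the fixed x, y, z axes, in that order (R = Rz(yaw) Ry(pitch) Rx(roll)).
In Python, from cell import env, eyes gives the robot as it stands.
- The arm moves only by the shell command python3 -m inch 'ROWS'. ROWS is JSON, a list of rows, each a list of 3 entries, a list of its own where there are three numbers: the shift along the tool's x, y, z in units of 60 mm (1.0 is 60 mm), then the turn about the tool's z in units of 5 degrees (1.0 is 5 degrees), then the closure, from -1 (fully open) to 1 (shut). In form: [[[tx, ty, tz], turn, claw], ...]. A call has exactly 10 rows; each row shifts and turns the commanded pose from where the row before left it, along the tool's axes as they then stand; what a row does not reach is not made up. A row lasts 1/8 s, in which the tool goes at most 62.5 mm and 10.7 degrees, less where a joint would pass 70% of its speed; a pose out of reach is approached as far as the arm can. A call is refused whole if a number of a shift passes 1 or a number of a turn 1, either way. A call with a gripper value outside its range is refused whole. The fingers move at their own pace and stop on an object; the grip force is fixed at half the most. Time passes only in rows, so rows that do not move let the fingers close, or fill a call up. It gives the time, the measured TCP pose, the force, the opening and the grip force at its end, in the units of the state.
- env.state(): the state, without advancing time (a new reading comes with each control period).
- eyes.read_camera(name): name is "scene" or "top" or "wrist"; returns a dict with "pixels" (400x640x3 uint8, red, green, blue), "fx", "fy", "cx", "cy" (pixels), "extrinsics" (4x4, takes a point from world to camera coordinates). Camera axes: x right, y down, z forward; pixel columns grow to the right and rows downward; lengths in mm; the calibration is good to about 2 mm. A picture is of the moment at which its call begins. There is no depth.
- env.job_done(): hands the job in; it is judged then, once.
Trained networks look in a picture, given as the dict that the camera call returned (one of the last four; its "shot" number tells which), for a name from the list of things; names that differ only in an ending like _2 or _b are one class to them, and where a whole thing is asked for, a point or a joint stands for the part that bears it (a point fixed in the world has none). Each returns a list of dicts, best first, with "score" (0 to 1); they miss things now and then, are a little off and sometimes report something else, mostly with a low value. They report only what shows in the picture. A call takes as long as a camera call.
- eyes.boxes_of(name, picture): "centre" ([row, column] in pixels, amid what is visible of it).
- eyes.cut_out(name, picture): "mask" (400x640 bool, what is visible of it) and "centre" ([row, column] in pixels, amid what is visible of it).
- eyes.spot_point(name, picture): "centre" ([row, column] in pixels: a listed point, or the origin of a listed thing).
The state is a dict: "t": time; "joints": joint angles; "qvel": joint speeds; "tau": joint torques, N m; "eef_pos": TCP position; "tcp_rot": TCP orientation; "ft_force": force on the tool from outside, world axes, zero at the start; "moment": the same for the moment, N m; "opening": opening from 0.0 (shut) to 1.0 (fully open); "grip_force": force on a finger pad.
Only numpy, scipy, OpenCV 4.12 (cv2) and the standard library are available. Lean on these libraries where they do the work, as an engineer would, in place of code of your own. Each camera call takes 0.05 s, during which the arm holds its last target. There are 200 camera calls.

TASK

The mini-oven rocks because its front-left foot is too short to reach the worktop. Pick up the wooden shim, lay it flat in front of that foot and slide it, thin end first and straight in, under the foot until you feel it drag and it sits snug, without lifting or shoving the oven; let go of it, then press down with closed fingers, with about 10 N, on the top of the oven over that corner to check that it no longer rocks, and leave the shim there. Leave the things around it alone.

Things in the scene. Friction and masses are not known exactly. Their poses are not given: they have to be found in the camera images.
- oven: mini-oven, steel case 300 wide (its y), 220 deep (its x), 200 mm high, loose, about 2.8 kg. Origin on the worktop under its centre, x to its back, z up. On its front face (x = -110) a bar handle 170 mm up stands 27 mm out (y -45 to +119), and two knobs on the right 25 mm out. Case underside 24 mm up; square feet 24 x 24 mm centred at x = +-90, y = +-126 mm, all but one reaching the worktop
- foot_front (a point): worktop point below the middle of the front edge of the short front-left foot (oven frame x = -102, y = +126, z = 0 mm); axes as the oven's: the shim goes in along +x. The foot ends 4.5 to 9.5 mm above the worktop, different each time and not measured. Pushing the wedged shim with more than 9 N slides the oven
- oven_corner (a point): point on the oven's flat top, 200 mm up, over the short foot (oven frame x = -85, y = +125 mm): where to press. Unshimmed, some 5 N down here tips the oven; with the shim snug it holds 10 N
- shim: plain wooden wedge lying flat, 190 long (its x), 34 mm wide (its y), 2.5 mm thick at the nose (+x end), rising evenly (1 in 10) to 21.5 mm at the heel (-x end), 60 g. Origin mid-underside, z up. Hold it across its width about 20 mm from the heel. Not pressed down it drags under 1 N; once its slope meets the foot the push rises by 3 to 6 N a mm; it is snug at 5 to 7 N and then stays when let go
- shim_nose (a point): middle of the lower edge of the shim's thin end (shim frame: x = +95, y = 0, z = 0 mm)
- garlic: garlic bulb, 56 mm, bystander on the right of the worktop; origin under its centre
- shaker: small clear shaker with a grey top, 44 mm across, 90 mm high, bystander in front of the oven's right corner; origin under its centre
- mushroom: mushroom, 44 mm, bystander near the worktop's front right; origin under its centre
- tumbler: glass tumbler, 81 mm across, 91 mm high, bystander in front of the sink; origin under its centre
- onion: brown onion, 82 mm, bystander in front of the sink; origin under its centre

How it is judged:
By the outcome, as a careful person would: the job done as asked, in the order asked, and still so for the second after the job is handed in, with the robot touching nothing.
It also fails if it takes over 61 s, if anything falls off the work surface, if the arm or the gripper's body presses on something with over 40 N, if the wrist force passes 120 N, or if a joint passes its speed limit or range.

## Working session

There is one attempt and no reset: what is moved stays moved. The work goes in short steps, Python scripts to look and compute and a shell command to move; the robot and the scene stay as the last step left them, time stands still between calls to the robot, and variables do not carry over. Pictures are saved under pics/ and viewed, at most 14 in all, crops included, and the job is handed in when it is done.

```bash
mkdir -p pics; cat > h.py <<'E'
import numpy as np, cv2
from cell import env, eyes
def ray(p,rc):
    E=np.array(p["extrinsics"]);R=E[:3,:3];t=E[:3,3]
    d=R.T@np.array([(rc[1]-p["cx"])/p["fx"],(rc[0]-p["cy"])/p["fy"],1]);return -R.T@t,d
def onz(p,rc,z=0):
    c,d=ray(p,rc);return c+d*(z-c[2])/d[2]
def proj(p,X):
    E=np.array(p["extrinsics"]);q=E[:3,:3]@np.array(X,float)+E[:3,3]
    return q[0]/q[2]*p["fx"]+p["cx"],q[1]/q[2]*p["fy"]+p["cy"]
def save(p,n): cv2.imwrite("pics/"+n,p["pixels"][:,:,::-1])
E
python3 - <<'E'
from h import *
import os
Z=dict(oven_corner=200)
for c in("scene","top"):
    p=eyes.read_camera(c);save(p,c+"0.png");print(c,np.round(ray(p,(200,320))[0]))
    for n in("shim","shim_nose","foot_front","oven_corner","oven","shaker","garlic","mushroom","tumbler","onion"):
        for r in eyes.spot_point(n,p)[:2]:print(n,round(r["score"],2),np.round(r["centre"],1),np.round(onz(p,r["centre"],Z.get(n,0)),1))
    for r in eyes.cut_out("shim",p)[:1]:
        m=r["mask"].astype(np.uint8);cn=max(cv2.findContours(m,0,2)[0],key=cv2.contourArea)
        b=cv2.boxPoints(cv2.minAreaRect(cn));print("shimbox",[np.round(onz(p,(v,u),0)).tolist() for u,v in b])
s=env.state();print(s["eef_pos"],s["tcp_rot"],s["t"],s["ft_force"],env.pinch_z)
E
```

```text
scene [ 169. -347. 1224.]
shim 0.77 [267.1 318.4] [498.8 -58.8   0. ]
shim_nose 0.74 [308.8 367.8] [ 499.7 -266.5    0. ]
shim_nose 0.61 [246.  311.2] [538.8   9.9   0. ]
oven_corner 0.7 [188.2 351. ] [703.  -10.5 200. ]
oven 0.96 [222.6 390.1] [ 789.6 -136.8   -0. ]
shaker 0.76 [295.5 384. ] [ 567.7 -278.5    0. ]
garlic 0.64 [309.7 368.1] [ 498.1 -268.9    0. ]
tumbler 0.78 [206.2 203.4] [393.9 404.    0. ]
onion 0.55 [234.9 234.1] [391. 237.   0.]
shimbox [[535.0, 22.0, 0.0], [567.0, 7.0, 0.0], [477.0, -160.0, 0.0], [448.0, -146.0, 0.0]]
top [-284.  104. 1604.]
shim 0.85 [242.7 350.8] [504.8 -64.8   0. ]
shim_nose 0.69 [232.2 323.9] [553.7  28.2   0. ]
shim_nose 0.47 [280.2 268.8] [381.3 230.8   0. ]
foot_front 0.63 [202.7 328.9] [6.769e+02 2.000e-01 0.000e+00]
foot_front 0.6 [241.4 350.6] [510.  -64.6   0. ]
oven_corner 0.68 [163.6 332.5] [713.3 -11.6 200. ]
oven 0.86 [176.8 360.5] [ 785.4 -131.3    0. ]
shaker 0.56 [224.1 410.4] [ 565.3 -290.1    0. ]
garlic 0.73 [243.5 408.9] [ 487.4 -271.8    0. ]
mushroom 0.58 [260.7 413.3] [ 419.8 -276.3    0. ]
tumbler 0.51 [232.3 329.9] [551.8   6.5   0. ]
onion 0.56 [278.7 268.8] [386.8 230.7   0. ]
shimbox [[532.0, 27.0, 0.0], [571.0, 11.0, 0.0], [488.0, -160.0, 0.0], [451.0, -144.0, 0.0]]
[200.0196867  592.13337558 214.68051389] [3.14149654e+00 2.47649829e-05 2.81579431e+00] 1.2 [-0.11159155 -0.240715    0.58480071] -18.8
```

View pics/scene0.png

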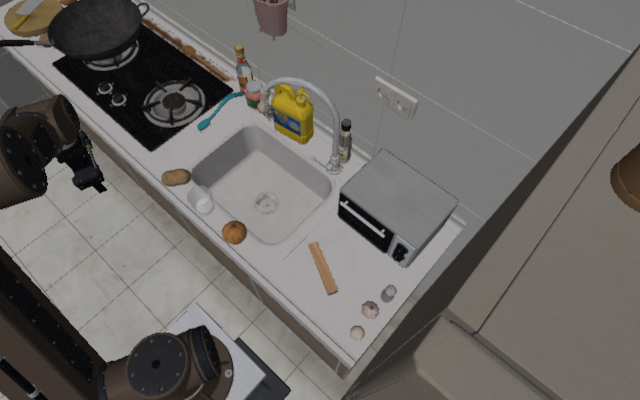

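View pics/top0.png

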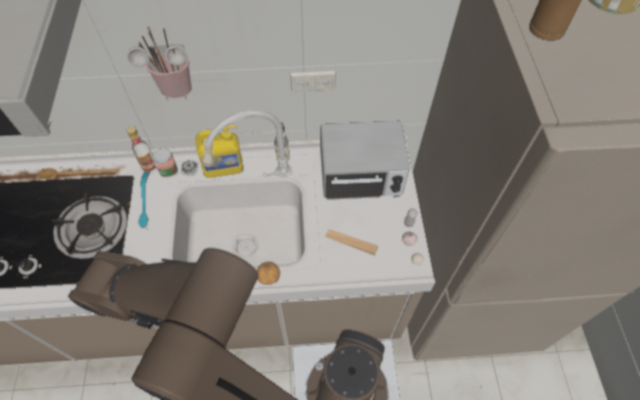

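The scene view shows the shim at (310,243)–(335,292) px, with the oven behind it and the sink to the left. The top view agrees: nose at about (328,233), heel at about (377,250). Both nose detections near (550,17) make the nose the left end. Next I'll move above the shim for a wrist view.

```bash
cat >> h.py <<'E'
def plan(dst,yaw,n,via=None,start=None):
    """rows from the present (or start=(pos,yaw)) pose to dst/yaw(deg) in n rows"""
    s=env.state();p0,y0=(np.array(s["eef_pos"]),np.degrees(s["tcp_rot"][2])) if start is None else (np.array(start[0],float),start[1])
    p,y=p0.copy(),y0
    for k in range(1,n+1):
        f=k/n;q=p0+(np.array(dst)-p0)*f
        if via is not None:q+=4*f*(1-f)*np.array(via)
        a=np.radians(y);d=q-p
        t=np.array([np.cos(a)*d[0]+np.sin(a)*d[1],np.sin(a)*d[0]-np.cos(a)*d[1],-d[2]])/60
        t=np.round(t,3);w=round(-(yaw-y0)/n/5,3)
        print([[*t.tolist()],w])
        t=t*60;p=p+[np.cos(a)*t[0]+np.sin(a)*t[1],np.sin(a)*t[0]-np.cos(a)*t[1],-t[2]];y-=w*5
    print("end",np.round(p,2),round(y,2))
E
python3 -c "
from h import *
plan([465,-115,200],64,20,via=[70,0,0])"
```

```text
[[-0.608, -0.417, 0.012], np.float64(0.973)]
[[-0.619, -0.373, 0.012], np.float64(0.973)]
[[-0.629, -0.33, 0.013], np.float64(0.973)]
[[-0.634, -0.288, 0.012], np.float64(0.973)]
[[-0.639, -0.248, 0.012], np.float64(0.973)]
[[-0.64, -0.209, 0.012], np.float64(0.973)]
[[-0.64, -0.171, 0.013], np.float64(0.973)]
[[-0.638, -0.135, 0.012], np.float64(0.973)]
[[-0.634, -0.1, 0.012], np.float64(0.973)]
[[-0.63, -0.066, 0.012], np.float64(0.973)]
[[-0.625, -0.034, 0.013], np.float64(0.973)]
[[-0.618, -0.004, 0.012], np.float64(0.973)]
[[-0.61, 0.026, 0.012], np.float64(0.973)]
[[-0.603, 0.055, 0.012], np.float64(0.973)]
[[-0.595, 0.083, 0.013], np.float64(0.973)]
[[-0.587, 0.109, 0.012], np.float64(0.973)]
[[-0.577, 0.136, 0.012], np.float64(0.973)]
[[-0.569, 0.161, 0.012], np.float64(0.973)]
[[-0.559, 0.186, 0.012], np.float64(0.973)]
[[-0.551, 0.212, 0.013], np.float64(0.973)]
end [ 465.02 -115.04  199.98] 64.03
```

```bash
python3 -m inch '[[[-0.61,-0.42,0.012],0.973,-1],[[-0.62,-0.37,0.012],0.973,-1],[[-0.63,-0.33,0.012],0.973,-1],[[-0.63,-0.29,0.012],0.973,-1],[[-0.64,-0.25,0.012],0.973,-1],[[-0.64,-0.21,0.012],0.973,-1],[[-0.64,-0.17,0.012],0.973,-1],[[-0.64,-0.13,0.012],0.973,-1],[[-0.63,-0.1,0.012],0.973,-1],[[-0.63,-0.07,0.012],0.973,-1]]' && python3 -m inch '[[[-0.62,-0.03,0.012],0.973,-1],[[-0.62,0,0.012],0.973,-1],[[-0.61,0.03,0.012],0.973,-1],[[-0.6,0.05,0.012],0.973,-1],[[-0.6,0.08,0.012],0.973,-1],[[-0.59,0.11,0.012],0.973,-1],[[-0.58,0.14,0.012],0.973,-1],[[-0.57,0.16,0.012],0.973,-1],[[-0.56,0.19,0.012],0.973,-1],[[-0.55,0.21,0.012],0.973,-1]]'
python3 - <<'E'
from h import *
p=eyes.read_camera("wrist");save(p,"w1.png");print(np.round(ray(p,(200,320)),2))
s=env.state();print(s["eef_pos"],s["tcp_rot"],s["t"],s["ft_force"])
for n in("shim","shim_nose","foot_front","oven"):
    for r in eyes.spot_point(n,p)[:2]:print(n,round(r["score"],2),np.round(r["centre"],1),np.round(onz(p,r["centre"],0),1))
for r in eyes.cut_out("shim",p)[:1]:
    m=r["mask"].astype(np.uint8);cn=max(cv2.findContours(m,0,2)[0],key=cv2.contourArea)
    print(cv2.approxPolyDP(cn,6,True).reshape(-1,2).tolist(),r["score"])
    b=cv2.boxPoints(cv2.minAreaRect(cn));print("shimbox",[np.round(onz(p,(v,u),0)).tolist() for u,v in b])
E
```

```text
t: 2.45
eef_pos: [402.9, 237.4, 207.6]
tcp_rot: [3.141, -0.0, 1.964]
ft_force: [-0.0, -0.0, 0.5]
opening: 1.001
grip_force: 0.0
t: 3.7
eef_pos: [465.4, -116.5, 200.3]
tcp_rot: [3.141, -0.0, 1.115]
ft_force: [0.7, 0.2, 0.4]
opening: 1.0
grip_force: 0.0
[[ 5.0096e+02 -4.3790e+01  3.6995e+02]
 [-1.3000e-01 -2.6000e-01 -9.6000e-01]]
[ 465.75693437 -119.42354308  200.21672772] [3.14042380e+00 6.10125382e-04 1.10967984e+00] 3.75 [ 0.28066165 -2.29211411 -0.71024073]
shim 0.74 [127.8 334.4] [508.2 -68.5   0. ]
shim_nose 0.97 [ 42.1 335.7] [551.2  18.8   0. ]
foot_front 0.94 [  0.  452.5] [ 6.872e+02 -5.000e-01  0.000e+00]
oven 0.6 [ 69.5 567.3] [ 787.2 -129.6    0. ]
[[320, 42], [317, 201], [340, 203], [348, 44]] 0.6
shimbox [[443.0, -147.0, 0.0], [534.0, 28.0, 0.0], [565.0, 12.0, 0.0], [478.0, -165.0, 0.0]]
```

View pics/w1.png

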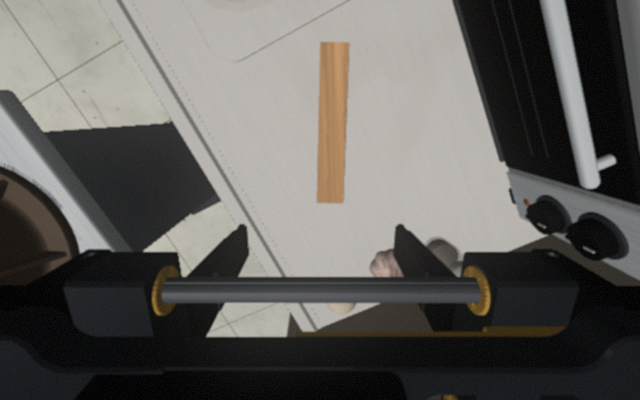

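The wrist view shows the whole shim: nose at row 42, cols 320–349; heel at row 203, cols 317–344. Nothing is in the way of the fingers.

```bash
python3 - <<'E'
from h import *
from scipy.optimize import least_squares
p=eyes.read_camera("wrist")
m=eyes.cut_out("shim",p)[0]["mask"].astype(np.uint8)
# own colour mask for sharper corners
hsv=cv2.cvtColor(p["pixels"],cv2.COLOR_RGB2HSV);w=((hsv[...,1]>90)&(hsv[...,0]<25)&(cv2.dilate(m,np.ones((9,9)))>0)).astype(np.uint8)
cn=max(cv2.findContours(w,0,1)[0],key=cv2.contourArea).reshape(-1,2)
def f(v):
    x,y,a=v;c,s=np.cos(a),np.sin(a)
    P=[(95,17,2.5),(95,-17,2.5),(-95,-17,21.5),(-95,17,21.5)]
    q=np.array([proj(p,(x+c*X-s*Y,y+s*X+c*Y,Z)) for X,Y,Z in P],np.float32)
    return np.array([cv2.pointPolygonTest(q.reshape(-1,1,2),(float(u),float(t)),True) for u,t in cn])
r=least_squares(f,[507,-67,1.09],loss="soft_l1",diff_step=1e-4)
x,y,a=r.x;u=np.array([np.cos(a),np.sin(a)]);print(r.x,np.degrees(a),np.abs(f(r.x)).mean(),w.sum(),m.sum())
print("nose",r.x[:2]+95*u,"grasp",r.x[:2]-75*u)
s=env.state();print(s["eef_pos"],np.degrees(s["tcp_rot"]))
g=r.x[:2]-75*u
plan([*g,40],np.degrees(a),10)
plan([*g,4],np.degrees(a),10,start=([*g,40],np.degrees(a)))
E
```

```text
[505.7532725  -65.23909971   1.09214652] 62.57538594595046 1.360820203558225 4169 4572
nose [549.50848123  19.08457259] grasp [ 471.20968667 -131.81041994]
[ 465.38826912 -114.53098374  200.29524095] [ 1.79998152e+02 -7.16252451e-03  6.41221622e+01]
[[-0.022, 0.021, 0.267], np.float64(0.031)]
[[-0.021, 0.022, 0.267], np.float64(0.031)]
[[-0.022, 0.021, 0.267], np.float64(0.031)]
[[-0.021, 0.022, 0.268], np.float64(0.031)]
[[-0.022, 0.021, 0.267], np.float64(0.031)]
[[-0.021, 0.022, 0.267], np.float64(0.031)]
[[-0.022, 0.021, 0.267], np.float64(0.031)]
[[-0.021, 0.022, 0.267], np.float64(0.031)]
[[-0.021, 0.022, 0.267], np.float64(0.031)]
[[-0.021, 0.022, 0.268], np.float64(0.031)]
end [ 471.23 -131.81   39.98] 62.57
[[0.0, 0.0, 0.06], np.float64(-0.0)]
[[0.0, 0.0, 0.06], np.float64(-0.0)]
[[0.0, 0.0, 0.06], np.float64(-0.0)]
[[0.0, 0.0, 0.06], np.float64(-0.0)]
[[0.0, 0.0, 0.06], np.float64(-0.0)]
[[0.0, 0.0, 0.06], np.float64(-0.0)]
[[0.0, 0.0, 0.06], np.float64(-0.0)]
[[0.0, 0.0, 0.06], np.float64(-0.0)]
[[0.0, 0.0, 0.06], np.float64(-0.0)]
[[0.0, 0.0, 0.06], np.float64(-0.0)]
end [ 471.21 -131.81    4.  ] 62.58
```

```bash
python3 -m inch '[[[-0.022,0.022,0.267],0.031,-1],[[-0.022,0.022,0.267],0.031,-1],[[-0.022,0.022,0.267],0.031,-1],[[-0.022,0.022,0.267],0.031,-1],[[-0.022,0.022,0.267],0.031,-1],[[-0.022,0.022,0.267],0.031,-1],[[-0.022,0.022,0.267],0.031,-1],[[-0.022,0.022,0.267],0.031,-1],[[-0.022,0.022,0.267],0.031,-1],[[-0.022,0.022,0.267],0.031,-1]]' && python3 -m inch '[[[0,0,0.12],0,-1],[[0,0,0.12],0,-1],[[0,0,0.12],0,-1],[[0,0,0.12],0,-1],[[0,0,0.08],0,-1],[[0,0,0.04],0,-1],[[0,0,0],0,-1],[[0,0,0],0,-1],[[0,0,0],0,-1],[[0,0,0],0,-1]]'
python3 - <<'E'
from h import *
s=env.state();print(s["eef_pos"],np.degrees(s["tcp_rot"]),s["ft_force"])
E
```

```text
t: 5.35
eef_pos: [471.5, -132.4, 39.6]
tcp_rot: [3.141, -0.0, 1.092]
ft_force: [0.6, -0.2, -0.7]
opening: 1.004
grip_force: 0.0
t: 6.6
eef_pos: [471.3, -133.0, 4.1]
tcp_rot: [3.141, -0.0, 1.091]
ft_force: [-0.0, -0.3, 0.1]
opening: 1.002
grip_force: 0.0
[ 471.31320853 -133.01456926    4.12170244] [ 1.79987806e+02 -6.41356776e-03  6.24825298e+01] [-0.02932043 -0.33173892  0.11871181]
```

```bash
python3 -m inch '[[[0,0,0],0,1],[[0,0,0],0,1],[[0,0,0],0,1],[[0,0,0],0,1],[[0,0,0],0,1],[[0,0,0],0,1],[[0,0,0],0,1],[[0,0,0],0,1],[[0,0,0],0,1],[[0,0,0],0,1]]' && python3 -m inch '[[[0,0,-0.1],0,1],[[0,0,-0.15],0,1],[[0,0,-0.15],0,1],[[0,0,-0.15],0,1],[[0,0,-0.15],0,1],[[0,0,-0.15],0,1],[[0,0,-0.1],0,1],[[0,0,0],0,1],[[0,0,0],0,1],[[0,0,0],0,1]]'
python3 - <<'E'
from h import *
s=env.state();print(s["eef_pos"],np.degrees(s["tcp_rot"]),s["ft_force"],s["opening"]*95)
p=eyes.read_camera("wrist");save(p,"w2.png")
for n in("shim_nose","foot_front","oven"):
    for r in eyes.spot_point(n,p)[:2]:print(n,round(r["score"],2),np.round(r["centre"],1),np.round(onz(p,r["centre"],0),1))
E
```

```text
t: 7.85
eef_pos: [471.3, -133.0, 4.0]
tcp_rot: [-3.142, -0.0, 1.091]
ft_force: [0.3, -0.7, -0.5]
opening: 0.352
grip_force: 30.0
t: 9.1
eef_pos: [471.1, -132.9, 60.7]
tcp_rot: [-3.141, -0.0, 1.091]
ft_force: [-0.1, -0.3, -0.9]
opening: 0.353
grip_force: 30.0
[ 471.12997235 -132.94675502   60.71529001] [-1.79966383e+02 -2.64560673e-03  6.24858272e+01] [-0.13245141 -0.33308912 -0.87096529] 33.52015414621804
```

View pics/w2.png

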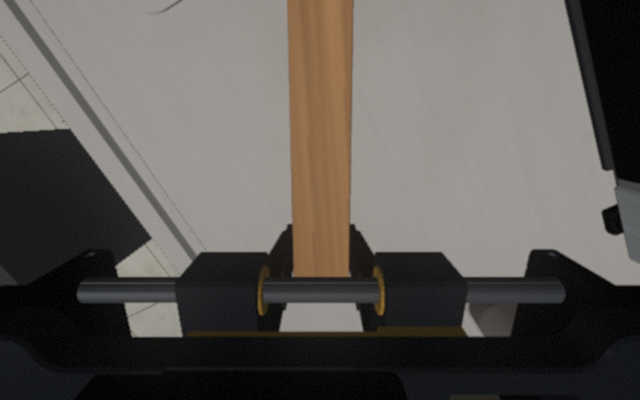

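The shim is gripped square and clear of the worktop, running straight up the picture (cols 290–352). Now I'll turn it towards the oven and stage it in front of the foot.

```bash
python3 -c "
from h import *
plan([440,0,60],0,20)"
```

```text
[[0.086, -0.074, 0.001], np.float64(0.625)]
[[0.082, -0.079, 0.0], np.float64(0.625)]
[[0.078, -0.083, 0.001], np.float64(0.625)]
[[0.073, -0.088, 0.001], np.float64(0.625)]
[[0.068, -0.091, 0.0], np.float64(0.625)]
[[0.063, -0.095, 0.001], np.float64(0.625)]
[[0.058, -0.098, 0.001], np.float64(0.625)]
[[0.053, -0.101, 0.001], np.float64(0.625)]
[[0.046, -0.104, 0.0], np.float64(0.625)]
[[0.041, -0.106, 0.001], np.float64(0.625)]
[[0.036, -0.108, 0.001], np.float64(0.625)]
[[0.029, -0.11, 0.0], np.float64(0.625)]
[[0.023, -0.112, 0.001], np.float64(0.625)]
[[0.017, -0.112, 0.001], np.float64(0.625)]
[[0.011, -0.113, 0.0], np.float64(0.625)]
[[0.005, -0.114, 0.001], np.float64(0.625)]
[[-0.001, -0.114, 0.001], np.float64(0.625)]
[[-0.008, -0.114, 0.001], np.float64(0.625)]
[[-0.014, -0.113, 0.0], np.float64(0.625)]
[[-0.02, -0.112, 0.001], np.float64(0.625)]
end [4.3998e+02 2.0000e-02 6.0000e+01] -0.02
```

```bash
python3 -m inch '[[[0.086,-0.074,0],0.625,1],[[0.082,-0.079,0],0.625,1],[[0.078,-0.083,0],0.625,1],[[0.073,-0.088,0],0.625,1],[[0.068,-0.091,0],0.625,1],[[0.063,-0.095,0],0.625,1],[[0.058,-0.098,0],0.625,1],[[0.053,-0.101,0],0.625,1],[[0.046,-0.104,0],0.625,1],[[0.041,-0.106,0],0.625,1]]' && python3 -m inch '[[[0.036,-0.108,0],0.625,1],[[0.029,-0.11,0],0.625,1],[[0.023,-0.112,0],0.625,1],[[0.017,-0.112,0],0.625,1],[[0.011,-0.113,0],0.625,1],[[0.005,-0.114,0],0.625,1],[[-0.001,-0.114,0],0.625,1],[[-0.008,-0.114,0],0.625,1],[[-0.014,-0.113,0],0.625,1],[[-0.02,-0.112,0],0.625,1]]'
python3 - <<'E'
from h import *
Z=dict(oven_corner=200)
for c in("wrist","scene","top"):
    p=eyes.read_camera(c);save(p,c+"3.png")
    for n in("shim_nose","foot_front","oven_corner","oven"):
        for r in eyes.spot_point(n,p)[:2]:print(c,n,round(r["score"],2),np.round(r["centre"],1),np.round(onz(p,r["centre"],Z.get(n,0)),1))
    if c!="wrist":
        im=p["pixels"][120:270,300:480] if c=="scene" else p["pixels"][100:220,300:430]
        cv2.imwrite("pics/%s3c.png"%c,cv2.resize(im,None,fx=4,fy=4,interpolation=2)[:,:,::-1])
s=env.state();print(s["eef_pos"],np.degrees(s["tcp_rot"]),s["ft_force"],s["t"])
E
```

```text
t: 10.55
eef_pos: [455.6, -66.3, 61.0]
tcp_rot: [-3.141, -0.0, 0.543]
ft_force: [-0.5, -0.7, -0.2]
opening: 0.352
grip_force: 30.0
t: 11.8
eef_pos: [440.0, 0.2, 61.0]
tcp_rot: [-3.142, 0.0, -0.002]
ft_force: [0.7, -0.1, -0.5]
opening: 0.354
grip_force: 30.0
scene shim_nose 0.51 [225.4 326.9] [633.4  21.3   0. ]
scene oven_corner 0.88 [188.3 354. ] [708.9 -17.6 200. ]
scene oven 0.79 [221.6 387.1] [ 785.8 -126.6    0. ]
top oven_corner 0.66 [166.7 332. ] [700.4  -8.8 200. ]
top oven 0.15 [224.3 408.3] [ 565.  -282.3    0. ]
[ 4.40050409e+02 -2.71419180e-02  6.10234055e+01] [-1.79995810e+02 -4.68523848e-03 -1.57831408e-02] [ 0.30071397 -0.05057986  0.28872985] 12.55
```

View pics/wrist3.png

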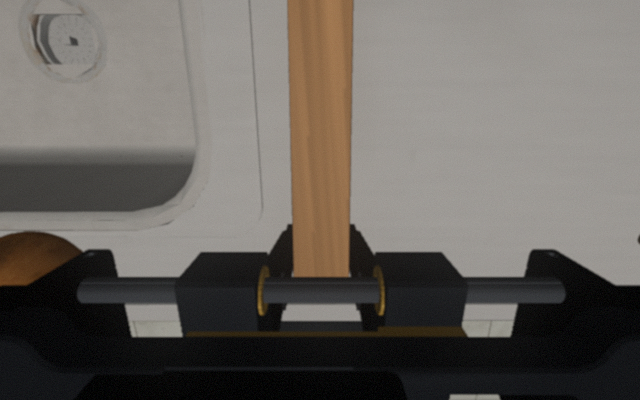

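View pics/scene3c.png

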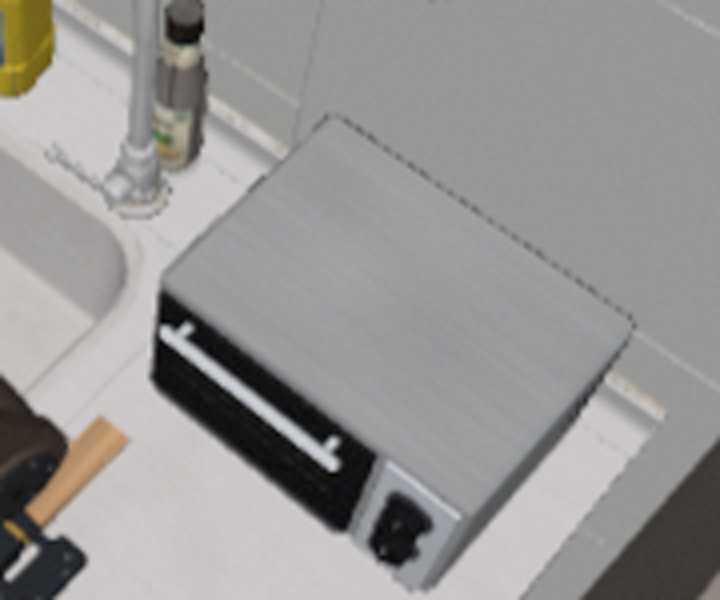

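The wrist view shows the shim straight ahead and no oven yet. The scene crop shows the oven's top corners clearly, at about (340.5,191), (382.5,149), (459,200) and (416,250) px in the full frame. One more view, from the top camera, for the oven pose.

View pics/top3c.png

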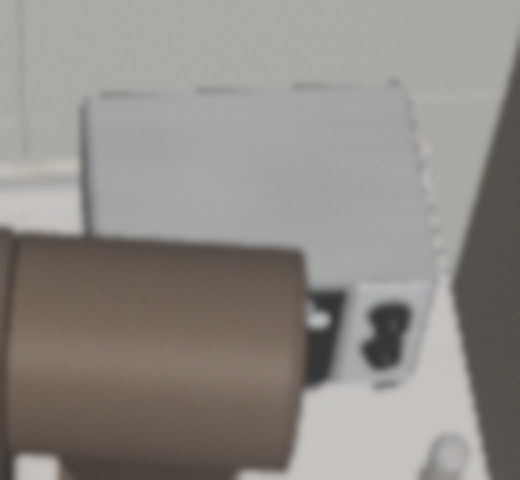

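```bash
python3 - <<'E'
from h import *
from scipy.optimize import least_squares
Q={}
p=eyes.read_camera("scene");print(p["fx"])
P=[(-110,150,200),(110,150,200),(110,-150,200),(-110,-150,200),(-110,150,24)]
U=[(340.5,191.2),(382.5,148.8),(458.75,200),(416.2,250),(338,214.5)]
g=cv2.cvtColor(p["pixels"],cv2.COLOR_RGB2GRAY)
V=cv2.cornerSubPix(g,np.array(U,np.float32).reshape(-1,1,2),(4,4),(-1,-1),(3,50,.01)).reshape(-1,2);print(np.round(V,1).tolist())
for W in(U,V):
    def f(v):
        x,y,a=v;c,s=np.cos(a),np.sin(a)
        return np.ravel([np.subtract(proj(p,(x+c*X-s*Y,y+s*X+c*Y,Z)),w) for (X,Y,Z),w in zip(P,W)])
    r=least_squares(f,[787,-130,0],loss="soft_l1");x,y,a=r.x;c,s=np.cos(a),np.sin(a)
    print(r.x[:2],np.degrees(a),np.round(r.fun,1));print("foot",x+c*-102-s*126,y+s*-102+c*126)
E
```

```text
387.5394415369639
[[339.3999938964844, 191.6999969482422], [382.70001220703125, 147.6999969482422], [458.3999938964844, 201.39999389648438], [416.20001220703125, 250.0], [337.20001220703125, 214.60000610351562]]
[ 782.25398498 -133.91647028] -0.8849326953508894 [-2.5 -2.3 -0.1 -2.3  2.   0.7  1.6  0.4 -2.4  0.6]
foot 682.212141936189 -6.356172222338003
[ 780.72014048 -134.36111845] -1.379378686124222 [-1.5 -2.8 -0.1 -0.9  2.3  0.1  0.9  1.  -1.7  0.4]
foot 681.7828173509679 -5.94224876459468
```

```bash
python3 - <<'E'
from h import *
p=eyes.read_camera("scene")
U=[(340.5,191.2),(382.5,148.8),(458.75,200),(416.2,250)]
W=np.array([onz(p,(v,u),200)[:2] for u,v in U]);print(W.round(1).tolist())
print("L,B,R,F",[np.linalg.norm(W[i]-W[(i+1)%4]).round(1) for i in range(4)])
print("bottom FL z24",onz(p,(214.5,338),24))
pt=eyes.read_camera("top")
T=[(300+88/4,100+95/4),(300+405/4,100+85/4),(300+440/4,100+280/4)]
W=np.array([onz(pt,(v,u),200)[:2] for u,v in T]);print(pt["fx"],W.round(1).tolist(),np.linalg.norm(W[0]-W[1]),np.linalg.norm(W[1]-W[2]))
for n,q in(("scene",p),("top",pt)):
  m=eyes.cut_out("oven",q)[0]["mask"].astype(np.uint8);cn=max(cv2.findContours(m,0,2)[0],key=cv2.contourArea)
  print(n,cv2.approxPolyDP(cn,3,True).reshape(-1,2).tolist())
# wrist-1 picture: front bottom edge in the saved image
g=cv2.imread("pics/w1.png",0)
for r in(5,30,60,90,120,150):print(r,g[r,445:520:3].tolist())
g=cv2.imread("pics/top0.png",0)
s=cv2.imread("pics/top0.png")[110:210,310:420];cv2.imwrite("pics/top0c.png",cv2.resize(s,None,fx=6,fy=6,interpolation=2))
E
```

```text
[[673.3, 6.7], [887.5, 8.5], [887.8, -279.8], [668.0, -278.2]]
L,B,R,F [np.float64(214.2), np.float64(288.3), np.float64(219.8), np.float64(284.9)]
bottom FL z24 [681.84248435  13.02686892  24.        ]
498.3497359426771 [[892.9, 11.7], [884.6, -277.4], [668.2, -274.0]] 289.28071853710844 216.42765271133496
scene [[381, 149], [341, 187], [338, 215], [380, 251], [406, 267], [441, 228], [457, 200]]
top [[409, 171], [399, 120], [321, 125], [322, 157], [377, 164], [377, 196], [402, 193]]
5 [178, 176, 178, 79, 58, 29, 26, 23, 18, 17, 20, 20, 11, 15, 14, 10, 29, 11, 18, 10, 12, 19, 29, 7, 12]
30 [176, 178, 174, 178, 174, 142, 49, 43, 20, 22, 23, 22, 22, 20, 16, 14, 10, 9, 30, 17, 10, 13, 12, 17, 20]
60 [177, 181, 179, 178, 178, 178, 181, 182, 148, 50, 39, 22, 24, 21, 19, 21, 14, 15, 15, 13, 15, 22, 10, 20, 16]
90 [181, 182, 181, 181, 177, 179, 179, 180, 178, 182, 180, 130, 51, 36, 23, 22, 19, 24, 19, 15, 20, 17, 17, 24, 21]
120 [182, 180, 181, 183, 185, 181, 183, 180, 180, 180, 182, 178, 181, 179, 132, 55, 33, 23, 23, 24, 21, 21, 17, 19, 20]
150 [182, 183, 181, 184, 181, 183, 181, 184, 182, 181, 180, 180, 181, 179, 184, 183, 179, 125, 56, 30, 24, 24, 21, 25, 21]
```

View pics/top0c.png

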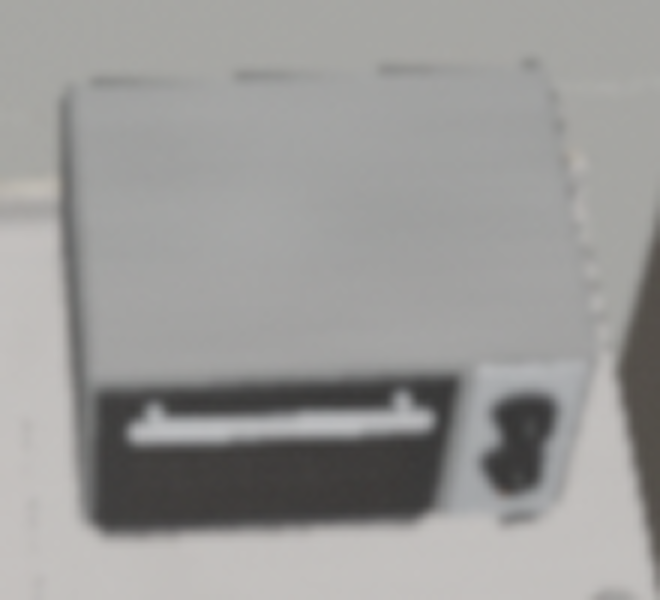

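```bash
python3 - <<'E'
from h import *
from scipy.spatial.transform import Rotation as Ro
p=eyes.read_camera("wrist");s=env.state();E=np.array(p["extrinsics"])
T=np.eye(4);T[:3,:3]=Ro.from_euler("xyz",s["tcp_rot"]).as_matrix();T[:3,3]=s["eef_pos"]
X=E@T   # tool->cam
C=np.array([500.96,-43.79,369.95])
pts=[(454.5,5),(460.5,30),(469.5,60),(478.5,90),(487.5,120),(496.5,150)]
for yaw in(1.115,1.110):
  R=Ro.from_euler("xyz",[np.pi,0,yaw]).as_matrix()
  q=dict(p);Rc=X[:3,:3]@R.T;q["extrinsics"]=np.block([[Rc,(-Rc@C)[:,None]],[np.zeros((1,3)),1]])
  print(np.round(ray(q,(200,320))[1],3))
  W=np.array([onz(q,(v,u),27)[:2] for u,v in pts]);print(W.round(1).tolist())
  k=np.polyfit(W[:,1],W[:,0],1);print("yaw",-np.degrees(np.arctan(k[0])),"front x at y=0",k[1])
pt=eyes.read_camera("top")
T=[(310+68/6,110+90/6),(310+540/6,110+72/6),(310+590/6,110+358/6),(310+92/6,110+385/6)]
W=np.array([onz(pt,(v,u),200)[:2] for u,v in T]);print(W.round(1).tolist(),W.mean(0))
B=np.array([onz(pt,(v,u),26)[:2] for u,v in[(310+95/6,110+530/6),(310+430/6,110+520/6)]]);print(B)
E
```

```text
[-0.133 -0.264 -0.955]
[[673.6, -8.8], [671.9, -33.9], [671.5, -66.3], [671.1, -100.6], [670.7, -136.8], [670.3, -175.2]]
yaw -0.9464593813345104 front x at y=0 672.9581103278647
[-0.134 -0.264 -0.955]
[[673.7, -9.7], [671.9, -34.7], [671.4, -67.2], [670.9, -101.4], [670.3, -137.7], [669.7, -176.0]]
yaw -1.2329230478772084 front x at y=0 673.1934066493072
[[887.2, 14.6], [881.5, -272.3], [670.0, -268.5], [671.0, 16.4]] [ 777.42645356 -127.47711676]
[[ 681.01227565   11.79612292]
 [ 673.99972159 -196.05954163]]
```

```bash
python3 -m inch '[[[0,0.08,-0.5],0,1],[[0,0.12,-0.5],0,1],[[0,0.16,-0.5],0,1],[[0,0.16,-0.5],0,1],[[0,0.16,-0.5],0,1],[[0,0.16,-0.5],0,1],[[0,0.16,-0.35],0,1],[[0.4,0,0],0,1],[[0.4,0,0],0,1],[[0.2,0,0],0,1]]'
python3 -m inch '[[[0,0,0],0,1],[[0,0,0],0,1],[[0,0,0],0,1],[[0,0,0],0,1],[[0,0,0],0,1],[[0,0,0],0,1],[[0,0,0],0,1],[[0,0,0],0,1],[[0,0,0],0,1],[[0,0,0],0,1]]'
python3 - <<'E'
from h import *
import pickle
p=eyes.read_camera("wrist");save(p,"w4.png");pickle.dump(dict(p),open("w4.pkl","wb"))
s=env.state();print(s["eef_pos"],np.degrees(s["tcp_rot"]),s["t"])
for n in("foot_front","oven_corner","oven"):
    for r in eyes.spot_point(n,p)[:2]:print(n,round(r["score"],2),np.round(r["centre"],1),np.round(onz(p,r["centre"],200 if n=="oven_corner" else 0),1))
E
```

```text
t: 14.15
eef_pos: [500.7, -60.0, 261.8]
tcp_rot: [-3.141, 0.0, -0.0]
ft_force: [-0.3, 0.9, -0.3]
opening: 0.353
grip_force: 30.0
t: 15.4
eef_pos: [500.0, -60.0, 262.0]
tcp_rot: [-3.141, -0.0, -0.0]
ft_force: [-0.1, 0.2, -0.8]
opening: 0.354
grip_force: 30.0
[499.98718179 -60.03450578 261.9964246 ] [-1.79994237e+02  2.67377272e-03 -2.10856994e-02] 15.45
foot_front 0.63 [ 31.5 275.7] [684.5   1.6   0. ]
```

View pics/w4.png

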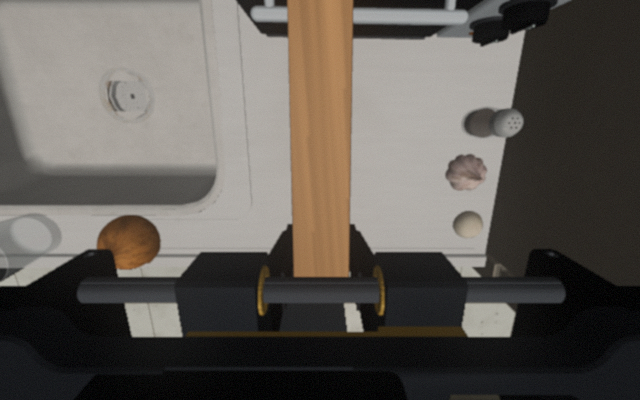

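The view shows the oven's lower front edge at row ~37, its left corner near (255,36), and the handle from (252,15) to (467,17), running behind the shim. These fix the oven's y.

```bash
python3 - <<'E'
from h import *
import pickle
p=pickle.load(open("w4.pkl","rb"))
print("cam",ray(p,(0,0))[0])
print("handle L,R z170",onz(p,(15,251.5),170),onz(p,(17,467.5),170))
print("handle bottom row L/R", onz(p,(22,262),165),onz(p,(24,457),165))
g=cv2.cvtColor(p["pixels"],cv2.COLOR_RGB2GRAY).astype(int)
for c in(262,268,275,282,360,380,400,420):
    col=np.abs(np.diff(g[26:50,c]));r=26+col.argmax()+.5;print(c,r,onz(p,(r,c),26).round(1))
for r in range(0,40,6):
    row=g[r,225:290];k=np.abs(np.diff(row)).argmax();print(r,225+k+.5,onz(p,(r,225+k+.5),26).round(1),onz(p,(r,225+k+.5),100).round(1))
E
```

```text
cam [580.49816033 -59.33629992 431.63194499]
handle L,R z170 [655.33667642  -3.41719297 170.        ] [ 653.98029405 -177.41984376  170.        ]
handle bottom row L/R [651.69784144 -10.66835466 165.        ] [ 650.29398469 -171.74488698  165.        ]
262 33.5 [675.9  15.4  26. ]
268 36.5 [672.5   8.   26. ]
275 36.5 [672.5  -0.9  26. ]
282 36.5 [672.5  -9.8  26. ]
360 37.5 [ 671.4 -109.    26. ]
380 38.5 [ 670.3 -134.5   26. ]
400 38.5 [ 670.3 -160.    26. ]
420 38.5 [ 670.3 -185.5   26. ]
0 235.5 [712.7  46.   26. ] [688.6  26.8 100. ]
6 240.5 [706.3  40.3  26. ] [683.4  22.1 100. ]
12 250.5 [699.8  28.4  26. ] [678.   12.4 100. ]
18 249.5 [693.2  30.1  26. ] [672.7  13.8 100. ]
24 253.5 [686.6  25.5  26. ] [667.2  10.  100. ]
30 258.5 [679.9  19.6  26. ] [661.7   5.2 100. ]
36 266.5 [673.1   9.9  26. ] [656.2  -2.7 100. ]
```

```bash
python3 -m inch '[[[-0.333,-0.341,0],0.16,1],[[-0.333,-0.341,0],0,1],[[-0.334,-0.341,0],0,1],[[0,0,0.47],0,1],[[0,0,0.47],0,1],[[0,0,0.47],0,1],[[0,0,0.47],0,1],[[0,0,0.47],0,1],[[0,0,0.47],0,1],[[0,0,0.47],0,1]]' && python3 -m inch '[[[0,0,0.25],0,1],[[0,0,0.25],0,1],[[0,0,0.2],0,1],[[0,0,0.12],0,1],[[0,0,0.08],0,1],[[0,0,0.06],0,1],[[0,0,0.03],0,1],[[0,0,0.017],0,1],[[0,0,0],0,1],[[0,0,0],0,1]]'
python3 - <<'E'
from h import *
s=env.state();print(s["eef_pos"],np.degrees(s["tcp_rot"]),s["ft_force"],s["moment"],s["t"])
E
```

```text
t: 16.85
eef_pos: [440.8, 1.9, 63.8]
tcp_rot: [-3.142, -0.001, -0.014]
ft_force: [0.5, -0.8, -0.6]
opening: 0.357
grip_force: 30.0
t: 18.1
eef_pos: [440.7, 2.0, 4.3]
tcp_rot: [-3.142, -0.0, -0.014]
ft_force: [-0.3, -0.4, -0.5]
opening: 0.359
grip_force: 30.0
[440.67862147   1.95938217   4.31411858] [-1.79996415e+02 -1.61737437e-02 -8.15328942e-01] [-0.29167192 -0.36199362 -0.45553244] [-0.06167285  0.21315021  0.04062987] 18.1
```

```bash
python3 -m inch '[[[0,0,0.005],0,1],[[0.1,0,0],0,1],[[0.12,0,0],0,1],[[0.14,0,0],0,1],[[0.14,0,0],0,1],[[0.14,0,0],0,1],[[0.14,0,0],0,1],[[0.12,0,0],0,1],[[0.1,0,0],0,1],[[0,0,0],0,1]]'
python3 - <<'E'
from h import *
s=env.state();print(s["eef_pos"],np.degrees(s["tcp_rot"]),s["ft_force"],s["moment"],s["t"])
p=eyes.read_camera("scene")
a=p["pixels"][170:270,290:390];cv2.imwrite("pics/s5.png",cv2.resize(a,None,fx=6,fy=6,interpolation=2)[:,:,::-1])
for r in eyes.spot_point("shim_nose",p)[:2]:print(r["score"],onz(p,r["centre"],0))
print(proj(p,(680.5,-1.5,0)),proj(p,(670,-1.3,2)))
E
```

```text
t: 19.35
eef_pos: [501.6, 1.1, 4.0]
tcp_rot: [3.142, -0.002, -0.014]
ft_force: [0.9, 1.3, 1.7]
opening: 0.354
grip_force: 30.0
[501.64409153   1.08036182   4.0141133 ] [ 1.79997170e+02 -9.42044368e-02 -8.13845550e-01] [0.86778093 1.28845658 1.70040403] [ 0.0452202  -0.08629845  0.02056902] 19.35
0.75 [675.2290523   -6.10422618   0.        ]
0.58 [ 497.31509455 -267.11793893    0.        ]
(np.float64(340.56724532111355), np.float64(220.32085963609737)) (np.float64(338.62400203408095), np.float64(222.02411734472045))
```

View pics/s5.png

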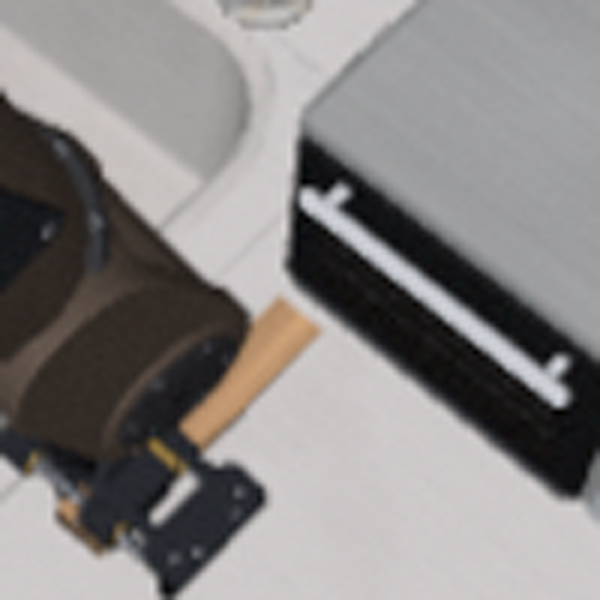

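The scene crop shows the shim lying flat with its nose at about (340,223) px, just short of the oven's left front corner at (338,214) px and square to the front. I'll slide it to just before the earliest possible contact and record the drag baseline.

```bash
cat > chk.py <<'E'
import sys,numpy as np
from cell import env,eyes
# mean push (N, along -x on tool); exit 1 if above limit; extra readings only when first one is suspicious
lim=float(sys.argv[1]);n=int(sys.argv[2]) if len(sys.argv)>2 else 0
s=env.state();F=[s["ft_force"]]
while len(F)<(n or (5 if -F[0][0]>lim-0.5 else 1)):
    eyes.read_camera("top");F.append(env.state()["ft_force"])
m=np.mean(F,0);print("PUSH",np.round(-m[0],2),"F",np.round(m,2),len(F),"x",np.round(s["eef_pos"],2),"t",env.state()["t"])
sys.exit(1 if -m[0]>lim else 0)
E
python3 -m inch '[[[0.05,0,0],0,1],[[0.05,0,0],0,1],[[0.05,0,0],0,1],[[0.05,0,0],0,1],[[0.05,0,0],0,1],[[0.05,0,0],0,1],[[0.04,0,0],0,1],[[0.03,0,0],0,1],[[0.02,0,0],0,1],[[0.01,0,0],0,1]]'
python3 chk.py 9 6
```

```text
t: 20.7
eef_pos: [523.3, 0.9, 4.0]
tcp_rot: [-3.141, 0.003, -0.014]
ft_force: [-6.7, -0.9, 9.4]
opening: 0.358
grip_force: 30.0
PUSH 6.09 F [-6.09  0.29  8.16] 6 x [523.32   0.88   3.98] t 20.95
```

Push and Fz both rose. The tool lags its target by 2.3 mm and is pressing the heel onto the worktop, which adds drag. I'll ease the downward command to isolate the true push.

```bash
python3 -m inch '[[[0,0,-0.004],0,1],[[0,0,-0.004],0,1],[[0,0,-0.004],0,1],[[0,0,-0.004],0,1],[[0,0,0],0,1],[[0,0,0],0,1],[[0,0,0],0,1],[[0,0,0],0,1],[[0,0,0],0,1],[[0,0,0],0,1]]'
python3 chk.py 99 5
python3 - <<'E'
from h import *
s=env.state();print(np.degrees(s["tcp_rot"]),s["moment"],s["ft_force"])
p=eyes.read_camera("scene");a=p["pixels"][170:270,290:390];cv2.imwrite("pics/s6.png",cv2.resize(a,None,fx=6,fy=6,interpolation=2)[:,:,::-1])
E
```

```text
t: 22.2
eef_pos: [524.6, 0.8, 4.9]
tcp_rot: [-3.142, -0.0, -0.014]
ft_force: [0.0, 0.3, -1.3]
opening: 0.359
grip_force: 30.0
PUSH 0.15 F [-0.15  0.1  -1.15] 5 x [524.62   0.75   4.89] t 22.4
[-1.79996057e+02 -2.97197641e-03 -8.14731487e-01] [-0.06974368  0.23137619 -0.02638264] [ 0.44087178  0.55015322 -1.60482824]
```

View pics/s6.png

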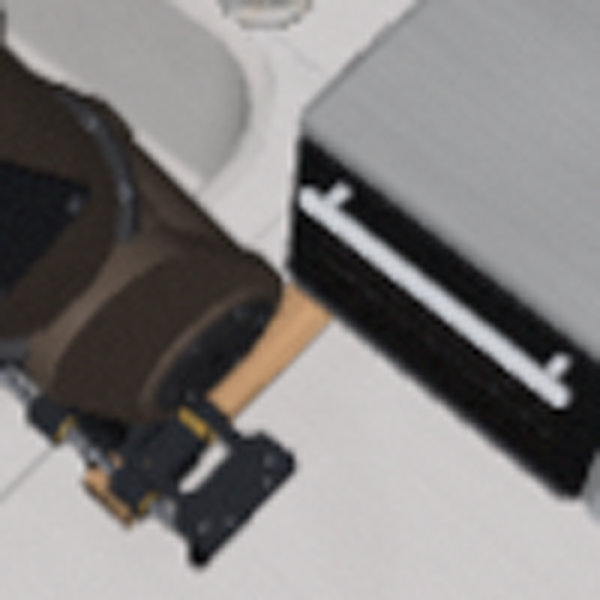

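The raised push reading was only heel friction on the worktop: with it relieved the push is 0.15 N. The view shows the shim straight, its nose just under the case front near (345,222) px. I'll go on in 2 mm steps, stopping on any rise in push.

```bash
python3 -m inch '[[[0.01,0,0.004],0,1],[[0.01,0,0.004],0,1],[[0.01,0,0],0,1],[[0.01,0,0],0,1],[[0.01,0,0],0,1],[[0,0,0],0,1],[[0,0,0],0,1],[[0,0,0],0,1],[[0,0,0],0,1],[[0,0,0],0,1]]' |grep -v tcp_r && python3 chk.py 1.5 && 
python3 -m inch '[[[0.006,0,0],0,1],[[0.006,0,0],0,1],[[0.006,0,0],0,1],[[0.006,0,0],0,1],[[0.006,0,0],0,1],[[0.004,0,0],0,1],[[0,0,0],0,1],[[0,0,0],0,1],[[0,0,0],0,1],[[0,0,0],0,1]]'|grep -c t && python3 chk.py 1.5 &&
python3 -m inch '[[[0.006,0,0],0,1],[[0.006,0,0],0,1],[[0.006,0,0],0,1],[[0.006,0,0],0,1],[[0.006,0,0],0,1],[[0.004,0,0],0,1],[[0,0,0],0,1],[[0,0,0],0,1],[[0,0,0],0,1],[[0,0,0],0,1]]'|grep -c t && python3 chk.py 1.5
```

```text
t: 23.7
eef_pos: [527.6, 0.7, 4.4]
ft_force: [0.2, -0.7, -0.4]
opening: 0.354
grip_force: 30.0
PUSH -0.16 F [ 0.16 -0.71 -0.43] 1 x [527.61   0.72   4.39] t 23.7
3
PUSH -0.07 F [ 0.07  0.52 -0.29] 1 x [529.63   0.68   4.37] t 24.95
3
PUSH -0.09 F [ 0.09 -0.65 -0.97] 1 x [531.7    0.64   4.39] t 26.2
```

```bash
cat > chk.py <<'E'
import sys,numpy as np
from cell import env,eyes
# push (N); exit 1 on contact (push, or nose pressed down = moment about y); extra readings when suspicious
lim=float(sys.argv[1]);n=int(sys.argv[2]) if len(sys.argv)>2 else 0
rd=lambda:(lambda s:[*s["ft_force"],s["moment"][1]])(env.state())
s=env.state();F=[rd()]
bad=lambda m,k:-m[0]>lim-k or m[3]>0.5-k*.2
while len(F)<(n or (4 if bad(F[0],.5) else 1)):
    eyes.read_camera("top");F.append(rd())
m=np.mean(F,0);print("PUSH",np.round(-m[0],2),"Fz",np.round(m[2],2),"My",np.round(m[3],2),len(F),"x",np.round(s["eef_pos"],2),"t",env.state()["t"])
sys.exit(1 if bad(m,0) else 0)
E
python3 -m inch '[[[0.006,0,0],0,1],[[0.006,0,0],0,1],[[0.006,0,0],0,1],[[0.006,0,0],0,1],[[0.006,0,0],0,1],[[0.006,0,0],0,1],[[0.006,0,0],0,1],[[0.006,0,0],0,1],[[0.006,0,0],0,1],[[0.004,0,0],0,1]]'|grep -c t && python3 chk.py 1.3 &&
python3 -m inch '[[[0.006,0,0],0,1],[[0.006,0,0],0,1],[[0.006,0,0],0,1],[[0.006,0,0],0,1],[[0.006,0,0],0,1],[[0.006,0,0],0,1],[[0.006,0,0],0,1],[[0.006,0,0],0,1],[[0.006,0,0],0,1],[[0.004,0,0],0,1]]'|grep -c t && python3 chk.py 1.3 &&
python3 -m inch '[[[0.006,0,0],0,1],[[0.006,0,0],0,1],[[0.006,0,0],0,1],[[0.006,0,0],0,1],[[0.006,0,0],0,1],[[0.006,0,0],0,1],[[0.006,0,0],0,1],[[0.006,0,0],0,1],[[0.006,0,0],0,1],[[0.004,0,0],0,1]]'|grep -c t && python3 chk.py 1.3
```

```text
3
PUSH -0.69 Fz -1.1 My 0.19 1 x [535.19   0.6    4.39] t 27.45
3
PUSH 0.08 Fz -1.14 My 0.17 1 x [538.67   0.56   4.38] t 28.7
3
PUSH 0.37 Fz -1.03 My 0.21 1 x [5.4215e+02 5.0000e-01 4.3800e+00] t 29.95
```

```bash
python3 -m inch '[[[0.006,0,0],0,1],[[0.006,0,0],0,1],[[0.006,0,0],0,1],[[0.006,0,0],0,1],[[0.006,0,0],0,1],[[0.006,0,0],0,1],[[0.006,0,0],0,1],[[0.006,0,0],0,1],[[0.006,0,0],0,1],[[0.004,0,0],0,1]]'|grep -c t && python3 chk.py 1.3 &&
python3 -m inch '[[[0.006,0,0],0,1],[[0.006,0,0],0,1],[[0.006,0,0],0,1],[[0.006,0,0],0,1],[[0.006,0,0],0,1],[[0.006,0,0],0,1],[[0.006,0,0],0,1],[[0.006,0,0],0,1],[[0.006,0,0],0,1],[[0.004,0,0],0,1]]'|grep -c t && python3 chk.py 1.3 &&
python3 -m inch '[[[0.006,0,0],0,1],[[0.006,0,0],0,1],[[0.006,0,0],0,1],[[0.006,0,0],0,1],[[0.006,0,0],0,1],[[0.006,0,0],0,1],[[0.006,0,0],0,1],[[0.006,0,0],0,1],[[0.006,0,0],0,1],[[0.004,0,0],0,1]]'|grep -c t && python3 chk.py 1.3
```

```text
3
PUSH 0.36 Fz -0.47 My 0.18 4 x [5.4562e+02 4.4000e-01 4.3900e+00] t 31.35
3
PUSH -0.17 Fz -0.4 My 0.17 1 x [5.491e+02 4.000e-01 4.390e+00] t 32.6
3
PUSH -0.26 Fz -1.46 My 0.18 1 x [5.526e+02 3.500e-01 4.370e+00] t 33.85
```

```bash
python3 -m inch '[[[0.006,0,0],0,1],[[0.006,0,0],0,1],[[0.006,0,0],0,1],[[0.006,0,0],0,1],[[0.006,0,0],0,1],[[0.006,0,0],0,1],[[0.006,0,0],0,1],[[0.006,0,0],0,1],[[0.006,0,0],0,1],[[0.004,0,0],0,1]]'|grep -c t && python3 chk.py 1.3 &&
python3 -m inch '[[[0.006,0,0],0,1],[[0.006,0,0],0,1],[[0.006,0,0],0,1],[[0.006,0,0],0,1],[[0.006,0,0],0,1],[[0.006,0,0],0,1],[[0.006,0,0],0,1],[[0.006,0,0],0,1],[[0.006,0,0],0,1],[[0.004,0,0],0,1]]'|grep -c t && python3 chk.py 1.3 &&
python3 -m inch '[[[0.006,0,0],0,1],[[0.006,0,0],0,1],[[0.006,0,0],0,1],[[0.006,0,0],0,1],[[0.006,0,0],0,1],[[0.006,0,0],0,1],[[0.006,0,0],0,1],[[0.006,0,0],0,1],[[0.006,0,0],0,1],[[0.004,0,0],0,1]]'|grep -c t && python3 chk.py 1.3
```

```text
3
PUSH -0.58 Fz -0.75 My 0.24 1 x [5.5606e+02 2.9000e-01 4.4000e+00] t 35.1
3
PUSH -0.05 Fz -1.1 My 0.21 1 x [5.5954e+02 2.7000e-01 4.3900e+00] t 36.35
3
PUSH -0.39 Fz -0.69 My 0.23 1 x [5.63e+02 2.20e-01 4.38e+00] t 37.6
```

```bash
python3 -m inch '[[[0.006,0,0],0,1],[[0.006,0,0],0,1],[[0.006,0,0],0,1],[[0.006,0,0],0,1],[[0.006,0,0],0,1],[[0.006,0,0],0,1],[[0.006,0,0],0,1],[[0.006,0,0],0,1],[[0.006,0,0],0,1],[[0.004,0,0],0,1]]'|grep -c t && python3 chk.py 1.3 &&
python3 -m inch '[[[0.006,0,0],0,1],[[0.006,0,0],0,1],[[0.006,0,0],0,1],[[0.006,0,0],0,1],[[0.006,0,0],0,1],[[0.006,0,0],0,1],[[0.006,0,0],0,1],[[0.006,0,0],0,1],[[0.006,0,0],0,1],[[0.004,0,0],0,1]]'|grep -c t && python3 chk.py 1.3 &&
python3 -m inch '[[[0.006,0,0],0,1],[[0.006,0,0],0,1],[[0.006,0,0],0,1],[[0.006,0,0],0,1],[[0.006,0,0],0,1],[[0.006,0,0],0,1],[[0.006,0,0],0,1],[[0.006,0,0],0,1],[[0.006,0,0],0,1],[[0.004,0,0],0,1]]'|grep -c t && python3 chk.py 1.3
```

```text
3
PUSH -0.73 Fz 0.54 My 0.2 1 x [5.6652e+02 1.5000e-01 4.3900e+00] t 38.85
3
PUSH 0.58 Fz -0.6 My 0.18 1 x [5.6997e+02 1.2000e-01 4.3900e+00] t 40.1
3
PUSH 0.09 Fz 0.11 My 0.25 1 x [5.7344e+02 3.0000e-02 4.3900e+00] t 41.35
```

```bash
python3 -m inch '[[[0.006,0,0],0,1],[[0.006,0,0],0,1],[[0.006,0,0],0,1],[[0.006,0,0],0,1],[[0.006,0,0],0,1],[[0.006,0,0],0,1],[[0.006,0,0],0,1],[[0.006,0,0],0,1],[[0.006,0,0],0,1],[[0,0,0],0,1]]'|grep -c t && python3 chk.py 1.3 &&
python3 -m inch '[[[0.006,0,0],0,1],[[0.006,0,0],0,1],[[0.006,0,0],0,1],[[0.006,0,0],0,1],[[0.006,0,0],0,1],[[0.006,0,0],0,1],[[0.006,0,0],0,1],[[0.006,0,0],0,1],[[0.006,0,0],0,1],[[0,0,0],0,1]]'|grep -c t && python3 chk.py 1.3
```

```text
3
PUSH -0.25 Fz -1.01 My 0.27 1 x [576.7  -0.    4.4] t 42.6
3
PUSH 1.36 Fz -1.1 My 0.48 4 x [ 5.7974e+02 -3.0000e-02  4.3200e+00] t 44.0
```

Contact: push 1.4 N with the nose starting to be pressed down. I'll lower the shim the last 0.25 mm so it lies flat, and advance gently.

```bash
python3 -m inch '[[[0,0,0.004],0,1],[[0.005,0,0],0,1],[[0.005,0,0],0,1],[[0.005,0,0],0,1],[[0.005,0,0],0,1],[[0.005,0,0],0,1],[[0.005,0,0],0,1],[[0,0,0],0,1],[[0,0,0],0,1],[[0,0,0],0,1]]' | grep force; python3 chk.py 3 3
```

```text
ft_force: [-5.2, 0.8, -1.7]
grip_force: 30.0
PUSH 5.15 Fz -1.47 My 1.04 3 x [ 5.8145e+02 -4.0000e-02  4.0500e+00] t 45.35
```

```bash
python3 -m inch '[[[0.004,0,0],0,1],[[0.004,0,0],0,1],[[0,0,0],0,1],[[0,0,0],0,1],[[0,0,0],0,1],[[0,0,0],0,1],[[0,0,0],0,1],[[0,0,0],0,1],[[0,0,0],0,1],[[0,0,0],0,1]]' | grep force; python3 chk.py 3 3
```

```text
ft_force: [-5.6, 0.2, -1.3]
grip_force: 30.0
PUSH 5.79 Fz -0.93 My 1.2 3 x [ 5.8177e+02 -2.0000e-02  4.0400e+00] t 46.7
```

Snug at 5.8 N. Next: release, rise, and move over the corner with the fingers closing.

```bash
python3 -m inch '[[[0,0,0],0,0],[[0,0,0],0,0],[[0,0,0],0,0],[[0,0,0],0,0],[[0,0,-0.3],0,0],[[0,0,-0.5],0,0],[[-0.1,0,-0.65],0,0],[[-0.1,0,-0.65],0,0],[[0,0,-0.65],0,0],[[0,0,-0.65],0,0]]' | egrep "pos|force|open" && python3 -m inch '[[[0.05,0,-0.45],0,1],[[0.3,0.033,0],0,1],[[0.4,0,0],0,1],[[0.4,0,0],0,1],[[0.4,0,0],0,1],[[0.35,0,0],0,1],[[0.225,0,0],0,1],[[0,0,0.2],0,1],[[0,0,0.2],0,1],[[0,0,0],0,1]]' | egrep "t:|pos|force|open"
```

```text
eef_pos: [569.9, 0.1, 210.9]
ft_force: [-0.0, 0.3, -0.8]
opening: 0.501
grip_force: 0.0
t: 49.2
eef_pos: [696.6, -3.6, 210.0]
tcp_rot: [-3.141, 0.002, -0.014]
ft_force: [-0.4, 0.3, 1.2]
opening: 0.005
grip_force: 0.0
```

```bash
python3 -m inch '[[[0,0,0.06],0,1],[[0,0,0.05],0,1],[[0,0,0.03],0,1],[[0,0,0.01],0,1],[[0,0,0.005],0,1],[[0,0,0.005],0,1],[[0,0,0.005],0,1],[[0,0,0.003],0,1],[[0,0,0],0,1],[[0,0,0],0,1]]' | egrep "t:|pos|force"; python3 chk.py 9 2
```

```text
t: 50.45
eef_pos: [697.7, -3.7, 201.1]
tcp_rot: [-3.142, -0.0, -0.014]
ft_force: [0.0, 0.1, 0.2]
grip_force: 0.0
PUSH -0.19 Fz -0.12 My 0.17 2 x [697.65  -3.71 201.08] t 50.5
```

```bash
python3 -m inch '[[[0,0,0.005],0,1],[[0,0,0.005],0,1],[[0,0,0.005],0,1],[[0,0,0.005],0,1],[[0,0,0.003],0,1],[[0,0,0],0,1],[[0,0,0],0,1],[[0,0,0],0,1],[[0,0,0],0,1],[[0,0,0],0,1]]' | egrep "t:|pos|force"; python3 chk.py 9 2
```

```text
t: 51.75
eef_pos: [697.7, -3.7, 200.4]
tcp_rot: [-3.142, -0.001, -0.014]
ft_force: [-2.0, -0.5, 5.4]
grip_force: 2.9
PUSH 2.17 Fz 5.59 My 0.6 2 x [697.66  -3.7  200.4 ] t 51.8
```

```bash
python3 -m inch '[[[-0.004,0,0.004],0,1],[[-0.004,0,0.003],0,1],[[0,0,0.002],0,1],[[0,0,0],0,1],[[0,0,0],0,1],[[0,0,0],0,1],[[0,0,0],0,1],[[0,0,0],0,1],[[0,0,0],0,1],[[0,0,0],0,1]]' | egrep "t:|pos|force"; python3 chk.py 9 3
```

```text
t: 53.05
eef_pos: [697.6, -3.7, 200.3]
tcp_rot: [3.142, -0.002, -0.014]
ft_force: [-0.9, 0.1, 8.0]
grip_force: 4.0
PUSH 1.07 Fz 7.8 My 0.36 3 x [697.63  -3.68 200.34] t 53.15
```

```bash
python3 -m inch '[[[0,0,0.003],0,1],[[0,0,0.002],0,1],[[0,0,0],0,1],[[0,0,0],0,1],[[0,0,0],0,1],[[0,0,0],0,1],[[0,0,0],0,1],[[0,0,0],0,1],[[0,0,0],0,1],[[0,0,0],0,1]]' | egrep "t:|pos|force"; python3 chk.py 9 3
```

```text
t: 54.4
eef_pos: [697.7, -3.7, 200.4]
tcp_rot: [3.142, -0.002, -0.014]
ft_force: [-1.2, 0.4, 10.0]
grip_force: 4.9
PUSH 1.21 Fz 9.88 My 0.51 3 x [697.66  -3.68 200.39] t 54.5
```

The corner holds 9.9 N with no change in height (200.4 mm). I'll lift off and check the shim.

```bash
python3 -m inch '[[[0,0,-0.1],0,1],[[0,0,-0.3],0,1],[[0,0,-0.4],0,1],[[0,0,-0.4],0,1],[[0,0,-0.3],0,1],[[0,0,-0.1],0,1],[[0,0,0],0,1],[[0,0,0],0,1],[[0,0,0],0,1],[[0,0,0],0,1]]' | egrep "t:|pos|force"
python3 - <<'E'
from h import *
p=eyes.read_camera("wrist");save(p,"w9.png")
for r in eyes.spot_point("shim",p)[:1]:print(r["score"],onz(p,r["centre"],0))
print(env.state()["ft_force"],env.state()["t"])
E
```

```text
t: 55.75
eef_pos: [697.1, -3.7, 294.4]
tcp_rot: [-3.141, 0.001, -0.014]
ft_force: [-0.6, -0.2, -0.0]
grip_force: 0.0
[ 0.90590561  0.17917713 -0.163296  ] 55.85
```

View pics/w9.png

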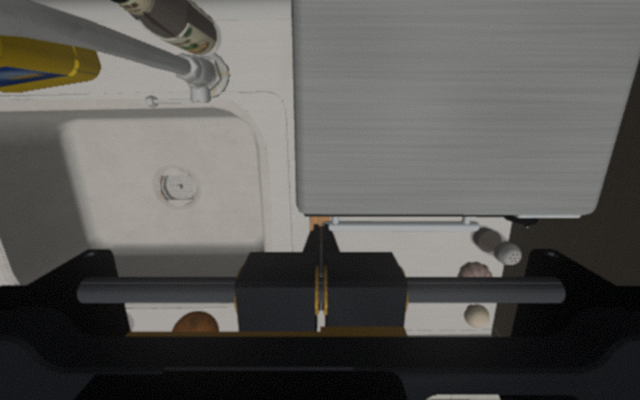

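The view shows the oven still square, the shim sticking out from under its front-left corner at (318,220) px, the bystanders untouched, and the robot clear of everything.

```bash
python3 -c "
from cell import env
print(env.job_done())"
```

```text
the job is handed in; nothing more can be done
None
```

The shim sits snug under the oven's front-left foot (5.8 N push), the corner held a 9.9 N press without rocking, and the job was handed in at about 56 s with the arm clear and the other things left alone.

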